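# Make up two riveting kits

## Task

Finish the two riveting kits in the yellow trays. The bucking bar and the rivet jar lie in each other's trays: exchange them, so that the bar is in the large bay of the long three-bay tray and the jar in the large bay of the short two-bay tray (the black rubber mat is free to park one on). From the bench, stand the rivet set in the middle bay of the long tray and the countersink stop in the small bay of the short tray; everything must stand upright on the floor of its own bay, and the drill chuck already in the long tray and the cup of pins on the bench are to be left where they are.

Things in the scene. Friction and masses are not known exactly. Their poses are not given: they have to be found in the camera images.
- bar_center (a point): The bucking bar: a plain steel block with a foot 60 long (its y axis) x 30 wide (x) x 26 high and a narrower heel on it, 40 long x 30 wide (y from -24 to +16), reaching to 60 mm above the underside; about 0.6 kg. At the start it stands on its foot in the large bay of the short tray, its length about along the tray's. The point is at its centre, 30 mm above its underside; z is up. Grip it across its 30 mm width (x).
- jar_center (a point): The rivet jar: a round white plastic jar with a metal screw cap, 46 mm diameter (cap 42), 64 mm high, about 0.17 kg. At the start it stands in the large bay of the long tray. The point is on its axis, 32 mm above its underside; z is up.
- die_center (a point): The rivet set: a slim dark turned steel tool standing on the bench, 26 mm diameter from its underside to 40 mm height, then a 12 mm shank, 64 mm high in all, about 0.13 kg. The point is on its axis, 32 mm above its underside; z is up.
- stop_center (a point): The countersink stop: a stout aluminium cylinder with dark windows standing on the bench, 38 mm diameter to 42 mm height, with a black collar of 30 mm diameter on top, 56 mm high in all, about 0.15 kg. The point is on its axis, 28 mm above its underside; z is up.
- chuck_center (a point): The drill chuck: a steel cone-nosed body, 38 mm diameter, 44 mm high. It already stands, rightly, in the end bay of the long tray and stays there. The point is on its axis, 22 mm above its underside.
- cup_center (a point): A bystander: an open aluminium cup full of copper pins on the bench, 60 mm diameter, 62 mm high (the pins reach about 80 mm). Leave it alone. The point is on its axis, 31 mm above its underside.
- long_tray: The long yellow tray, fixed to the bench, 78 (x) x 212 (y) mm outside. Its floor is 4 mm above the bench, its walls and dividers are 4 mm thick with their tops 10 mm above the bench. Three bays in a row along y, each 70 mm in x: the large bay, 80 mm in y, centred at y = -62 mm; the middle bay, 58 mm, at y = +11 mm; the end bay, 58 mm, at y = +73 mm (it holds the chuck). The origin is the centre of its underside, on the bench; z up.
- short_tray: The short yellow tray, fixed to the bench, 78 (x) x 150 (y) mm outside, floor and walls as the long tray's. Two bays in a row along y, each 70 mm in x: the large bay, 80 mm in y, centred at y = -31 mm; the small bay, 58 mm, at y = +42 mm. The origin is the centre of its underside, on the bench; z up.
- pad: A black rubber mat fixed on the bench, 100 x 100 x 3 mm, empty, free for parking a thing. The origin is the centre of its underside, on the bench (its top 3 mm higher); z up.
There are look-alikes about, which are no part of the job. What is shaped like the part that bears bar_center but orange, purple or turquoise is not meant.

How it is judged:
By the outcome, as a careful person would: the job done as asked, in the order asked, and still so for the second after the job is handed in, with the robot touching nothing.
It also fails if it takes over 118 s, if anything falls off the work surface, if the arm or the gripper's body presses on something with over 40 N, if the wrist force passes 120 N, or if a joint passes its speed limit or range.

## Robot

A 7-joint arm with a two-finger parallel gripper is mounted at the origin on the work surface. World frame = base frame: x ahead of the robot, y to its left, z up, the work surface at z = 0. Lengths are in m, angles in rad, forces in N, time in s.
With the tool pointing down it reaches from about 0.4 to 0.85 m from the base axis. Payload 4.5 kg.
Tool frame: the origin (TCP) lies at the very end of the fingers, on their centre line; the grasp point (between the pads) lies 19 mm behind it (tcp_to_grasp is the z of the grasp point in the tool frame, in m); z points along the fingers, y is the line along which they close (so a half turn about z gives the same grasp; the last joint's range is limited). The gripper opens to 88 mm and grips with 3 to 60 N. Pads are 18 mm wide; open, the fingers measure 123 mm over their backs; the gripper's body (75 mm by 187 mm) begins 45 mm behind the grasp point.
Start: joints at [1.188, 0.689, -0.195, 1.565, 0.157, 0.902, -0.215], TCP at [0.253, -0.572, 0.239] pointing down, gripper open.
Joint ranges: [-3.01, 3.01], [-0.46, 2.08], [-1.47, 1.51], [0.13, 2.56], [-1, 4.14], [0.04, 2.09], [-2.66, 2.66]. Speed limits (rad/s): [2.57, 2.57, 3.14, 3.14, 3.14, 3.14, 3.14].

## Interface

Orientations are given as a unit quaternion [x, y, z, w].
In Python, from plant import * gives the robot as it stands. The module is installed in compiled form; this text tells all that it offers.
- The arm moves only by the shell command python3 -m jog 'ROWS' [OPENING] [FORCE]. ROWS is JSON, a list that holds one entry, the list of rows, each a list of 6 numbers: the shift along the tool's x, y, z in m, then the turn, a rotation vector about the tool's x, y, z in rad. In form: [[[dx, dy, dz, ax, ay, az], ...]]. A call has 1 to 12 rows; each row shifts and turns the commanded pose from where the row before left it, along the tool's axes as they then stand; what a row does not reach is not made up. A row lasts 1/8 s, in which the tool goes at most 62.5 mm and 10.7 degrees, less where a joint would pass 70% of its speed; a pose out of reach is approached as far as the arm can. A call with a gripper value outside its range is refused whole. OPENING is the finger opening in m, from 0 to 0.0881, set as the call begins (- or left out, the last holds). The fingers move at their own pace and stop on an object; FORCE is the grip in N (left out, the last holds). Time passes only in rows, so rows that do not move let the fingers close. It gives the time, the measured TCP pose, the force, the opening and the grip force at its end, in the units of the state.
- get_state(): the state, without advancing time (a new reading comes with each control period).
- snapshot(name): name is "scene" or "top" or "wrist"; returns a dict with "frame" (384x512x3 uint8, red, green, blue), "mtx" (3x3 intrinsics, pixels), "xyz" and "orientation" of the camera in the world; the wrist camera has in their place "mount" (4x4, takes a point from camera to tool coordinates, whose origin is the TCP and whose axes are the flange's). Camera axes: x right, y down, z forward; pixel columns grow to the right and rows downward; lengths in m; the calibration is good to about 2 mm. A picture is of the moment at which its call begins: read the wrist's pose just before it. There is no depth.
- finish_job(): hands the job in; it is judged then, once.
The state is a dict: "clock": time; "q": joint angles; "qd": joint speeds; "joint_torque": joint torques, N m; "tool_pos": TCP position; "eef_rot": TCP orientation; "contact_force": force on the tool from outside, world axes, zero at the start; "moment": the same for the moment, N m; "opening": opening from 0.0 (shut) to 1.0 (fully open); "finger_force": force on a finger pad.
Only numpy, scipy, OpenCV 4.12 (cv2) and the standard library are available. Lean on these libraries where they do the work, as an engineer would, in place of code of your own. Each camera call takes 0.05 s, during which the arm holds its last target. There are 200 camera calls.

## Working session

There is one attempt and no reset: what is moved stays moved. The work goes in short steps, Python scripts to look and compute and a shell command to move; the robot and the scene stay as the last step left them, time stands still between calls to the robot, and variables do not carry over. Pictures are saved under pics/ and viewed, at most 14 in all, crops included, and the job is handed in when it is done.

```bash
mkdir -p pics
cat > h.py <<'E'
from plant import *
import numpy as np, cv2
from scipy.spatial.transform import Rotation as R
def cam(name,fn=None):
    s=get_state(); d=snapshot(name)
    if 'mount' in d:
        T=np.eye(4);T[:3,:3]=R.from_quat(s['eef_rot']).as_matrix();T[:3,3]=s['tool_pos'];W=T@np.array(d['mount'])
    else:
        W=np.eye(4);o=np.array(d['orientation']);W[:3,:3]=R.from_quat(o).as_matrix() if o.size==4 else o.reshape(3,3);W[:3,3]=d['xyz']
    if fn: cv2.imwrite('pics/'+fn,d['frame'][:,:,::-1])
    return d['frame'],np.array(d['mtx']),W
def p2w(K,W,uv,z):
    r=W[:3,:3]@np.linalg.inv(K)@np.array([uv[0],uv[1],1.]);c=W[:3,3]
    return c+r*(z-c[2])/r[2]
def w2p(K,W,p):
    q=K@(np.linalg.inv(W)@np.append(p,1))[:3];return q[:2]/q[2]
def togo(p,z=None):
    s=get_state();Rm=R.from_quat(s['eef_rot']).as_matrix();return Rm.T@(np.array(p)-s['tool_pos'])
E
python3 - <<'E'
from h import *
s=get_state()
print(s)
for n in("scene","top","wrist"):
    f,K,W=cam(n,n+'0.png');print(n,K.round(1).tolist(),W.round(3).tolist(),f.shape)
E
```

```text
{'clock': 0.0, 'q': array([ 1.18778579,  0.68996697, -0.19453682,  1.56633101,  0.15733507,
        0.9025051 , -0.21507751]), 'qd': array([ 1.90941054e-03,  6.18871782e-04, -1.43701125e-03, -4.95612754e-04,
       -7.77971959e-04, -7.23642276e-05,  2.66489115e-04]), 'joint_torque': array([ 8.84106885e-05, -5.27558362e+01, -1.26692556e+00, -1.53425235e+01,
       -5.26364415e-02,  6.46878878e-03,  1.54058671e-04]), 'tool_pos': array([ 0.25273298, -0.5709367 ,  0.23792471]), 'eef_rot': array([ 9.78346738e-01,  2.06970621e-01, -2.58758024e-04, -8.69008665e-04]), 'contact_force': array([ 0.65526908, -0.34847039,  0.5906678 ]), 'moment': array([-0.01503039,  0.00730286, -0.00879533]), 'finger_force': 0.0, 'opening': 1.0008290564959832}
scene [[360.8, 0.0, 256.3], [0.0, 360.8, 191.2], [0.0, 0.0, 1.0]] [[0.654, 0.612, -0.445, 0.944], [0.756, -0.525, 0.391, -0.313], [0.005, -0.592, -0.806, 0.697], [0.0, 0.0, 0.0, 1.0]] (384, 512, 3)
top [[398.9, 0.0, 252.1], [0.0, 398.9, 190.2], [0.0, 0.0, 1.0]] [[0.013, -0.989, 0.144, 0.444], [-1.0, -0.016, -0.025, -0.013], [0.027, -0.144, -0.989, 0.961], [0.0, 0.0, 0.0, 1.0]] (384, 512, 3)
wrist [[290.8, 0.0, 254.2], [0.0, 290.8, 195.8], [0.0, 0.0, 1.0]] [[0.405, -0.883, -0.236, 0.312], [-0.914, -0.392, -0.102, -0.544], [-0.002, 0.257, -0.966, 0.384], [0.0, 0.0, 0.0, 1.0]] (384, 512, 3)
```

View pics/top0.png

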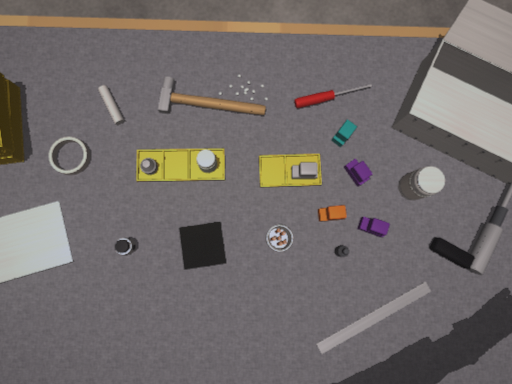

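View pics/scene0.png

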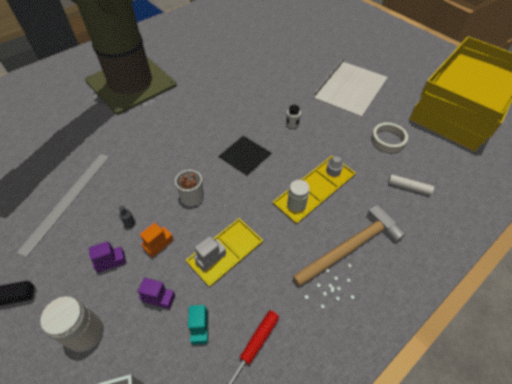

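Top view: the long tray spans (136–225, 150–181) with the chuck at (148,165) and the jar at (206,160). The short tray spans (259–322, 154–187) with the bar at (305,171). The pad is at (203,246), stop (124,246), die (342,251) and cup (280,238).

Run:
```python
from h import *
f,K,W=cam("top")
hsv=cv2.cvtColor(f,cv2.COLOR_RGB2HSV)
m=cv2.inRange(hsv,(22,120,90),(34,255,255))
for nm,(x0,x1) in dict(long=(130,232),short=(250,330)).items():
    mm=np.zeros_like(m);mm[140:195,x0:x1]=m[140:195,x0:x1]
    pts=np.argwhere(mm)[:,::-1]
    w=np.array([p2w(K,W,p,0.008)[:2] for p in pts]).astype(np.float32)
    (c,sz,a)=cv2.minAreaRect(w);print(nm,np.round(c,4),np.round(sz,4),round(a,2),cv2.boxPoints((c,sz,a)).round(3).tolist())
g=cv2.inRange(cv2.cvtColor(f,cv2.COLOR_RGB2GRAY),0,28);mm=np.zeros_like(g);mm[215:275,172:232]=g[215:275,172:232]
w=np.array([p2w(K,W,p,0.003)[:2] for p in np.argwhere(mm)[:,::-1]]).astype(np.float32);print('pad',cv2.minAreaRect(w))
for n,uv,z in [('bar',(309,169),.064),('heel-end',(298,172),.03),('jar',(206,158),.068),('die',(343,249),.05),('stop',(123,244),.056),('chuck',(148,163),.048),('cup',(280,237),.062)]:
    print(n,p2w(K,W,uv,z).round(3))
c=f[140:270,110:360];cv2.imwrite('pics/c1.png',cv2.resize(c,(800,416),interpolation=cv2.INTER_CUBIC)[:,:,::-1])
```

```text
long [0.6433 0.1374] [0.0781 0.2124] 1.96 [[0.6010000109672546, 0.24199999868869781], [0.6079999804496765, 0.029999999329447746], [0.6859999895095825, 0.032999999821186066], [0.6790000200271606, 0.24500000476837158]]
short [ 0.6345 -0.1291] [0.0781 0.1496] 2.81 [[0.5920000076293945, -0.0560000017285347], [0.5989999771118164, -0.20600000023841858], [0.6769999861717224, -0.20200000703334808], [0.6700000166893005, -0.052000001072883606]]Traceback (most recent call last):
  File "<stdin>", line 11, in <module>
cv2.error: OpenCV(4.12.0) /io/opencv/modules/imgproc/src/convhull.cpp:143: error: (-215:Assertion failed) total >= 0 && (depth == CV_32F || depth == CV_32S) in function 'convexHull'
```

Run:
```python
from h import *
f,K,W=cam("top")
print('pad',p2w(K,W,(203,245.5),.003).round(3))
for n,uv,z in [('bar',(309,169),.064),('heel-end',(298,172),.03),('jar',(206,158),.068),('die',(343,249),.05),('stop',(123,244),.056),('chuck',(148,163),.048),('cup',(280,237),.062)]:
    print(n,p2w(K,W,uv,z).round(3))
c=f[140:270,110:360];cv2.imwrite('pics/c1.png',cv2.resize(c,(800,416),interpolation=cv2.INTER_CUBIC)[:,:,::-1])
```

```text
pad [0.449 0.077 0.003]
bar [ 0.626 -0.167  0.064]
heel-end [ 0.625 -0.146  0.03 ]
jar [0.646 0.07  0.068]
die [ 0.445 -0.245  0.05 ]
stop [0.45  0.25  0.056]
chuck [0.637 0.206 0.048]
cup [ 0.47  -0.1    0.062]
```

View pics/c1.png

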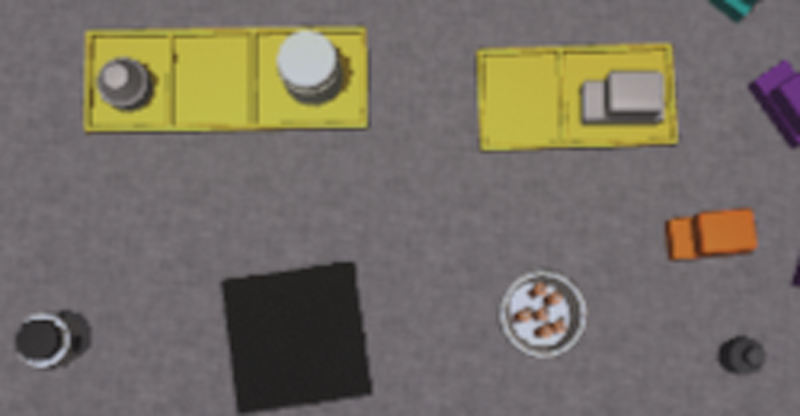

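The chuck is in the left bay and the jar at crop (308,60). The bar's heel top is at crop (636,93), with its foot pointing left (+y) and nearly parallel to the tray. I'll turn the tool to the tray axes and move above the jar.

```bash
python3 -m jog '[[[0,0,0,0,0,-0.17],[0,0,0,0,0,-0.17],[0,0,0,0,0,-0.17],[0,0,0,0,0,-0.17],[0,0,0,0,0,-0.17],[0,0,0,0,0,-0.17],[0,0,0,0,0,-0.167],[0,0,0,0,0,0]]]' 0.088 20
python3 -c "
from h import *
s=get_state();print(s['q'].round(2),R.from_quat(s['eef_rot']).as_matrix().round(3));print(togo([.646,.070,.16]).round(3))"
```

```text
clock: 1.25
tool_pos: [0.2528, -0.5715, 0.2385]
eef_rot: [0.696, 0.718, 0.0, -0.0]
contact_force: [-0.1, 0.0, -0.1]
opening: 1.002
finger_force: 0.0
[ 1.37  0.73 -0.53  1.55  0.42  0.97  0.74] [[-0.031  1.     0.   ]
 [ 1.     0.031  0.001]
 [ 0.001  0.    -1.   ]]
[0.629 0.413 0.079]
```

```bash
python3 -m jog '[[[0.045,0.035,0,0,0,0],[0.045,0.035,0,0,0,0],[0.045,0.035,0,0,0,0],[0.045,0.035,0,0,0,0],[0.045,0.035,0,0,0,0],[0.045,0.035,0,0,0,0],[0.045,0.035,0,0,0,0],[0.045,0.035,0,0,0,0],[0.045,0.033,0,0,0,0],[0.045,0.033,0,0,0,0],[0.045,0.033,0.01,0,0,0],[0.045,0.03,0.01,0,0,0]]]'
python3 -c "
from h import *
s=get_state();print(s['q'].round(2));print(togo([.646,.070,.16]).round(3))"
```

```text
clock: 2.75
tool_pos: [0.6452, -0.0168, 0.2186]
eef_rot: [0.697, 0.717, 0.0, 0.0]
contact_force: [0.3, -1.4, 0.4]
opening: 0.998
finger_force: 0.0
[ 0.19  0.77 -0.45  1.51  0.38  0.95 -0.34]
[0.087 0.003 0.059]
```

```bash
python3 -m jog '[[[0.044,0.003,0.03,0,0,0],[0.043,0,0.029,0,0,0],[0,0,0,0,0,0],[0,0,0,0,0,0]]]'
python3 -c "
from h import *
f,K,W=cam('wrist','w1.png');print(w2p(K,W,[.646,.070,.068]),w2p(K,W,[.646,.075,.004]))
for p in [(.646,.07,.07),(.646,.07,.008)]:print(togo(p))"
```

```text
clock: 3.25
tool_pos: [0.6444, 0.068, 0.1598]
eef_rot: [0.696, 0.718, -0.0, 0.001]
contact_force: [0.0, -0.3, -0.2]
opening: 1.001
finger_force: 0.0
[257.00928996 196.62472261] [256.5878898  176.22604871]
[0.00298003 0.00123547 0.09020852]
[0.00307445 0.00116811 0.15220841]
```

View pics/w1.png

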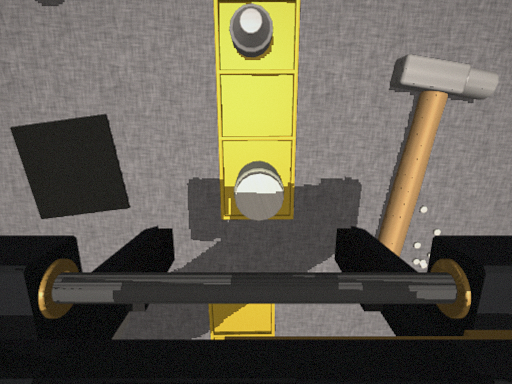

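The jar cap is centred at (260,197), about 2.5 mm beyond prediction in x. I'll descend and grip.

```bash
python3 -m jog '[[[0.003,0.004,0.03,0,0,0],[0,0,0.04,0,0,0],[0,0,0.04,0,0,0],[0,0,0.03,0,0,0],[0,0,0,0,0,0],[0,0,0,0,0,0]]]'
python3 -m jog '[[[0,0,0,0,0,0],[0,0,0,0,0,0],[0,0,0,0,0,0],[0,0,0,0,0,0],[0,0,0,0,0,0],[0,0,0,0,0,0],[0,0,0,0,0,0],[0,0,0,0,0,0]]]' 0.03 20
```

```text
clock: 4.05
tool_pos: [0.6495, 0.0711, 0.0214]
eef_rot: [0.696, 0.718, 0.001, 0.001]
contact_force: [1.1, -0.5, -0.5]
opening: 1.003
finger_force: 0.0
clock: 5.05
tool_pos: [0.6481, 0.0719, 0.0198]
eef_rot: [0.695, 0.719, 0.0, 0.0]
contact_force: [-0.4, -0.3, 2.1]
opening: 0.511
finger_force: 20.0
```

```bash
python3 -m jog '[[[0,0,-0.03,0,0,0],[0,0,-0.03,0,0,0],[0.002,-0.04,0,0,0,0],[0.002,-0.04,0,0,0,0],[0.002,-0.04,0,0,0,0],[0.002,-0.04,0,0,0,0],[0.002,-0.038,0,0,0,0],[0,0,0.025,0,0,0],[0,0,0.025,0,0,0],[0,0,0.007,0,0,0],[0,0,0,0,0,0],[0,0,0,0,0,0]]]'
```

```text
clock: 6.55
tool_pos: [0.4505, 0.0755, 0.0233]
eef_rot: [0.695, 0.719, 0.0, -0.0]
contact_force: [0.8, 1.3, -1.7]
opening: 0.514
finger_force: 20.0
```

```bash
python3 -m jog '[[[0,0,0.002,0,0,0],[0,0,0.002,0,0,0],[0,0,0,0,0,0]]]'
python3 -m jog '[[[0,0,0,0,0,0],[0,0,0,0,0,0],[0,0,0,0,0,0],[0,0,0,0,0,0],[0,0,-0.05,0,0,0],[0,0,-0.05,0,0,0],[0,0,-0.04,0,0,0],[0,0,0,0,0,0]]]' 0.085
python3 -c "
from h import *
print(togo([.626,-.20,.17]).round(3))"
```

```text
clock: 6.92
tool_pos: [0.4505, 0.0754, 0.0194]
eef_rot: [0.695, 0.719, 0.0, -0.0]
contact_force: [-0.6, 0.2, -1.6]
opening: 0.512
finger_force: 20.0
clock: 7.92
tool_pos: [0.4518, 0.0757, 0.1613]
eef_rot: [0.696, 0.718, 0.002, 0.001]
contact_force: [0.2, -0.7, -0.1]
opening: 0.968
finger_force: 0.0
[-0.281  0.165 -0.008]
```

```bash
python3 -m jog '[[[-0.041,0.028,0,0,0,0],[-0.041,0.028,0,0,0,0],[-0.041,0.028,0,0,0,0],[-0.041,0.028,0,0,0,0],[-0.041,0.028,0,0,0,0],[-0.041,0.026,0,0,0,0],[0,0,0,0,0,0],[0,0,0,0,0,0]]]'
python3 -c "
from h import *
f,K,W=cam('wrist','w2.png');s=get_state();print(s['tool_pos'],R.from_quat(s['eef_rot']).as_rotvec());np.savez('w2',K=K,W=W)
print(w2p(K,W,[.626,-.167,.064]))"
```

```text
clock: 8.93
tool_pos: [0.6233, -0.164, 0.1574]
eef_rot: [0.695, 0.719, -0.001, -0.001]
contact_force: [-0.2, -0.3, 0.5]
opening: 0.96
finger_force: 0.0
[ 0.62335582 -0.16322587  0.15790035] [-2.17987047 -2.25860928  0.00246537]
[258.45644876 202.02243406]
```

View pics/w2.png

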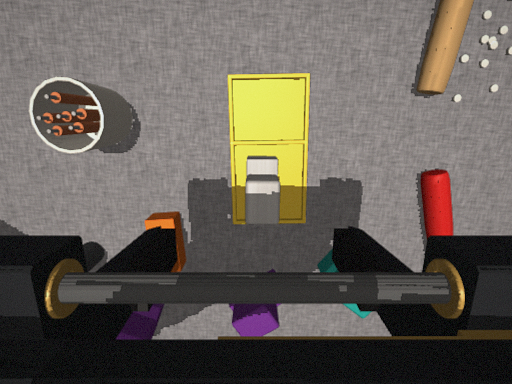

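```bash
python3 -c "
from h import *
d=np.load('w2.npz');K,W=d['K'],d['W']
for uv,z in [((262,157),.03),((246,157),.03),((278,157),.03),((246.5,178),.064),((279.5,178),.064),((246.5,223),.064),((279.5,223),.064)]:
  print(uv,p2w(K,W,uv,z).round(4))
f=cv2.imread('pics/w2.png')[140:240,215:325];cv2.imwrite('pics/w2c.png',cv2.resize(f,(660,600),interpolation=cv2.INTER_CUBIC))"
```

```text
(262, 157) [ 0.6284 -0.1327  0.03  ]
(246, 157) [ 0.6134 -0.1332  0.03  ]
(278, 157) [ 0.6434 -0.1322  0.03  ]
(246.5, 178) [ 0.6152 -0.1464  0.064 ]
(279.5, 178) [ 0.6428 -0.1455  0.064 ]
(246.5, 223) [ 0.6163 -0.1864  0.064 ]
(279.5, 223) [ 0.6451 -0.1854  0.064 ]
```

View pics/w2c.png

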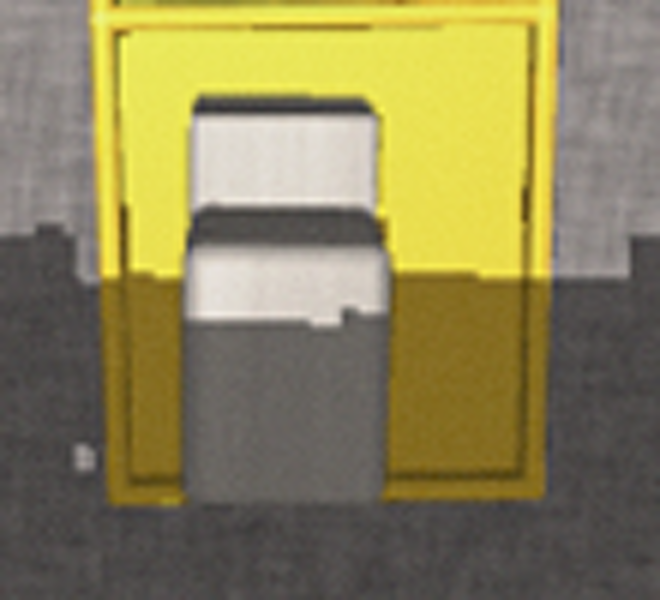

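The bar's heel top spans crop rows 243–500 and columns 187–385, parallel to the tool. That puts the bar centre at about (0.629, −0.164). I'll descend and grip.

```bash
python3 -m jog '[[[-0.003,0.006,0.02,0,0,0],[0,0,0.04,0,0,0],[0,0,0.04,0,0,0],[0,0,0.035,0,0,0],[0,0,0,0,0,0],[0,0,0,0,0,0]]]'
python3 -m jog '[[[0,0,0,0,0,0],[0,0,0,0,0,0],[0,0,0,0,0,0],[0,0,0,0,0,0],[0,0,0,0,0,0],[0,0,0,0,0,0],[0,0,0,0,0,0],[0,0,0,0,0,0],[0,0,0,0,0,0],[0,0,0,0,0,0]]]' 0.02 45
```

```text
clock: 9.72
tool_pos: [0.631, -0.1671, 0.0246]
eef_rot: [0.695, 0.719, 0.0, 0.0]
contact_force: [0.7, 0.1, 0.1]
opening: 0.969
finger_force: 0.0
clock: 10.98
tool_pos: [0.6301, -0.1678, 0.0239]
eef_rot: [0.695, 0.719, -0.001, -0.0]
contact_force: [-1.5, -0.5, 1.9]
opening: 0.335
finger_force: 45.0
```

```bash
python3 -m jog '[[[0,0,-0.03,0,0,0],[0,0,-0.03,0,0,0],[0.04,0.004,0,0,0,0],[0.04,0.004,0,0,0,0],[0.04,0.004,0,0,0,0],[0.04,0.004,0,0,0,0],[0.04,0.004,0,0,0,0],[0.039,0.0035,0,0,0,0],[0,0,0.03,0,0,0],[0,0,0.018,0,0,0],[0,0,0.006,0,0,0],[0,0,0,0,0,0]]]'
python3 -m jog '[[[0,0,0.002,0,0,0],[0,0,0.002,0,0,0],[0,0,0,0,0,0],[0,0,0,0,0,0]]]'
```

```text
clock: 12.48
tool_pos: [0.6458, 0.0709, 0.0294]
eef_rot: [0.696, 0.718, -0.001, -0.0]
contact_force: [-0.3, -0.0, -6.3]
opening: 0.336
finger_force: 45.0
clock: 12.98
tool_pos: [0.6461, 0.0719, 0.0261]
eef_rot: [0.695, 0.719, -0.0, -0.0]
contact_force: [-0.4, -1.0, -6.6]
opening: 0.336
finger_force: 45.0
```

```bash
python3 -m jog '[[[0,0,0.001,0,0,0],[0,0,0.001,0,0,0],[0,0,0,0,0,0]]]'
```

```text
clock: 13.35
tool_pos: [0.646, 0.0719, 0.0239]
eef_rot: [0.695, 0.719, -0.0, -0.0]
contact_force: [-0.7, -0.1, -6.1]
opening: 0.339
finger_force: 45.0
```

```bash
python3 -m jog '[[[0,0,0.0007,0,0,0],[0,0,0,0,0,0]]]'
python3 -m jog '[[[0,0,0,0,0,0],[0,0,0,0,0,0],[0,0,0,0,0,0],[0,0,0,0,0,0],[0,0,-0.05,0,0,0],[0,0,-0.05,0,0,0],[0,0,-0.04,0,0,0],[0,0,0,0,0,0]]]' 0.085
python3 -c "
from h import *
cam('top','t2.png');f=cv2.imread('pics/t2.png')[140:270,110:360];cv2.imwrite('pics/c2.png',cv2.resize(f,(800,416),interpolation=cv2.INTER_CUBIC))
print(togo([.4505,.0755,.16]).round(3))"
```

```text
clock: 13.6
tool_pos: [0.646, 0.0719, 0.0239]
eef_rot: [0.695, 0.719, -0.0, -0.0]
contact_force: [-3.5, -0.6, 3.0]
opening: 0.336
finger_force: 45.0
clock: 14.6
tool_pos: [0.6483, 0.0729, 0.1669]
eef_rot: [0.695, 0.719, 0.003, 0.002]
contact_force: [0.2, -1.1, 0.0]
opening: 0.963
finger_force: 0.0
[ 0.01  -0.196  0.004]
```

The bar touched down and is released. Next is the jar on the mat.

```bash
python3 -m jog '[[[0.002,-0.04,0,0,0,0],[0.002,-0.04,0,0,0,0],[0.002,-0.04,0,0,0,0],[0.002,-0.04,0,0,0,0],[0.002,-0.036,0,0,0,0],[0,0,0,0,0,0],[0,0,0,0,0,0]]]'
python3 -c "
from h import *
f,K,W=cam('wrist','w3.png');print(togo([.4505,.0755,.0195]).round(4),w2p(K,W,[.4505,.0755,.067]))
cv2.imwrite('pics/w3b.png',cv2.resize(cv2.imread('pics/w3.png')[60:260],(800,312)))"
```

```text
clock: 15.52
tool_pos: [0.4503, 0.0753, 0.1628]
eef_rot: [0.695, 0.719, -0.0, -0.0]
contact_force: [0.2, 0.2, -0.4]
opening: 0.966
finger_force: 0.0
[ 0.000e+00 -1.000e-04  1.433e-01] [255.42926607 197.55051317]
```

View pics/w3b.png

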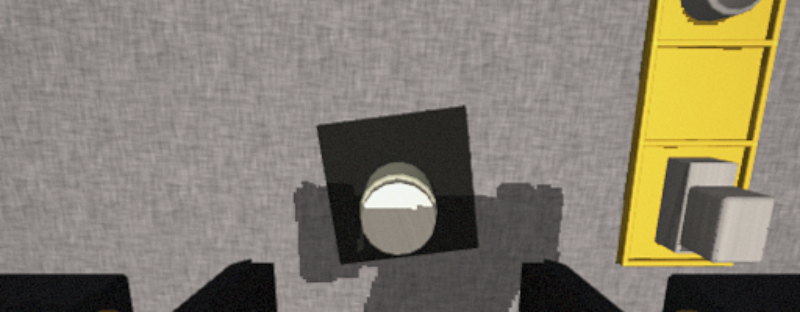

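The jar stands on the mat at about the predicted pixel, and the bar is upright in the large bay.

```bash
python3 -m jog '[[[0,0,0.03,0,0,0],[0,0,0.04,0,0,0],[0,0,0.04,0,0,0],[0,0,0.032,0,0,0],[0,0,0,0,0,0]]]'
python3 -m jog '[[[0,0,0,0,0,0],[0,0,0,0,0,0],[0,0,0,0,0,0],[0,0,0,0,0,0],[0,0,0,0,0,0],[0,0,0,0,0,0],[0,0,0,0,0,0]]]' 0.03 20
python3 -c "
from h import *
print(togo([.636,-.1601,.0215]).round(4))"
```

```text
clock: 16.2
tool_pos: [0.4496, 0.0751, 0.0193]
eef_rot: [0.695, 0.719, -0.002, 0.0]
contact_force: [-0.1, 0.2, 1.0]
opening: 0.966
finger_force: 0.0
clock: 17.08
tool_pos: [0.4502, 0.0753, 0.0218]
eef_rot: [0.695, 0.719, 0.0, 0.0]
contact_force: [-0.1, -0.8, 7.0]
opening: 0.515
finger_force: 20.0
[-0.2414  0.178   0.0005]
```

```bash
python3 -m jog '[[[0,0,-0.03,0,0,0],[0,0,-0.03,0,0,0],[0,0.045,0,0,0,0],[-0.03,0.045,0,0,0,0],[-0.05,0.045,0,0,0,0],[-0.05,0.043,0,0,0,0],[-0.05,0,0,0,0,0],[-0.05,0,0,0,0,0],[-0.011,0,0,0,0,0],[0,0,0,0,0,0],[0,0,0,0,0,0]]]'
python3 -c "
from h import *
print(togo([.636,-.1601,.0230]).round(4))"
```

```text
clock: 18.45
tool_pos: [0.63, -0.1507, 0.0813]
eef_rot: [0.694, 0.72, 0.0, -0.001]
contact_force: [-0.2, 1.5, -2.1]
opening: 0.512
finger_force: 20.0
[-0.0097  0.0057  0.0583]
```

```bash
python3 -m jog '[[[-0.0095,0.0055,0.01,0,0,0],[0,0,0.02,0,0,0],[0,0,0.018,0,0,0],[0,0,0.006,0,0,0],[0,0,0,0,0,0],[0,0,0,0,0,0]]]'
python3 -m jog '[[[0,0,0.001,0,0,0],[0,0,0.001,0,0,0],[0,0,0,0,0,0]]]'
```

```text
clock: 19.2
tool_pos: [0.6363, -0.1628, 0.0278]
eef_rot: [0.695, 0.719, 0.0, 0.0]
contact_force: [-0.8, -0.7, -2.5]
opening: 0.513
finger_force: 20.0
clock: 19.58
tool_pos: [0.6358, -0.163, 0.0254]
eef_rot: [0.695, 0.719, -0.0, -0.0]
contact_force: [-0.7, -0.6, -2.2]
opening: 0.513
finger_force: 20.0
```

```bash
python3 -m jog '[[[0,0,0.001,0,0,0],[0,0,0.0007,0,0,0],[0,0,0,0,0,0]]]'
```

```text
clock: 19.95
tool_pos: [0.6357, -0.1629, 0.0234]
eef_rot: [0.695, 0.719, -0.0, -0.0]
contact_force: [0.2, -0.5, -2.4]
opening: 0.518
finger_force: 20.0
```

```bash
python3 -m jog '[[[0,0,0.0007,0,0,0],[0,0,0.0007,0,0,0],[0,0,0,0,0,0]]]'
```

```text
clock: 20.32
tool_pos: [0.6358, -0.1629, 0.0229]
eef_rot: [0.695, 0.719, -0.0, -0.0]
contact_force: [-2.5, 0.6, 4.8]
opening: 0.514
finger_force: 20.0
```

The jar is down. I'll release it and go to the rivet set.

```bash
python3 -m jog '[[[0,0,0,0,0,0],[0,0,0,0,0,0],[0,0,0,0,0,0],[0,0,0,0,0,0],[0,0,-0.05,0,0,0],[0,0,-0.05,0,0,0],[0,0,-0.04,0,0,0],[-0.02,-0.045,0,0,0,0],[-0.02,-0.045,0,0,0,0],[-0.02,-0.045,0,0,0,0],[-0.02,-0.045,0,0,0,0],[0,0,0,0,0,0]]]' 0.07
python3 -m jog '[[[-0.008,-0.013,0,0,0,0],[0,0,0,0,0,0],[0,0,0,0,0,0]]]' 0.055
python3 -c "
from h import *
f,K,W=cam('wrist','w4.png');np.savez('w4',K=K,W=W);s=get_state();print(s['tool_pos'],togo([.445,-.245,.012]).round(4),w2p(K,W,[.445,-.245,.064]))"
```

```text
clock: 21.82
tool_pos: [0.4541, -0.2516, 0.1619]
eef_rot: [0.697, 0.717, -0.003, -0.001]
contact_force: [0.8, 0.2, -0.4]
opening: 0.795
finger_force: 0.0
clock: 22.2
tool_pos: [0.4469, -0.2567, 0.1624]
eef_rot: [0.695, 0.719, 0.0, 0.0]
contact_force: [0.2, 0.6, -0.4]
opening: 0.625
finger_force: 0.0
[ 0.44684506 -0.25660912  0.16236067] [ 0.0116 -0.0015  0.1504] [253.24202528 183.77183163]
```

View pics/w4.png

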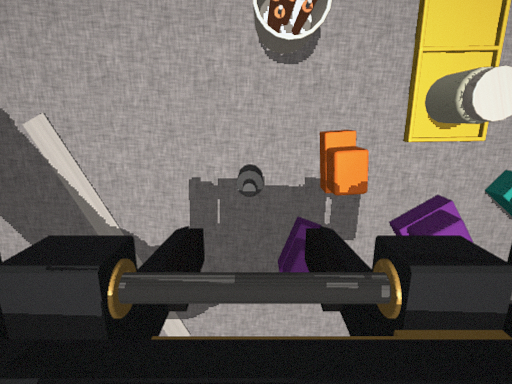

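```bash
python3 -c "
from h import *
d=np.load('w4.npz');K,W=d['K'],d['W'];f=cv2.imread('pics/w4.png')
print(p2w(K,W,(249,187),.064),p2w(K,W,(250.5,178.5),.04))
cv2.imwrite('pics/w4c.png',cv2.resize(f[150:215,210:290],(640,520),interpolation=cv2.INTER_CUBIC))"
```

```text
[ 0.44143785 -0.24797301  0.064     ] [ 0.44236829 -0.24533837  0.04      ]
```

View pics/w4c.png

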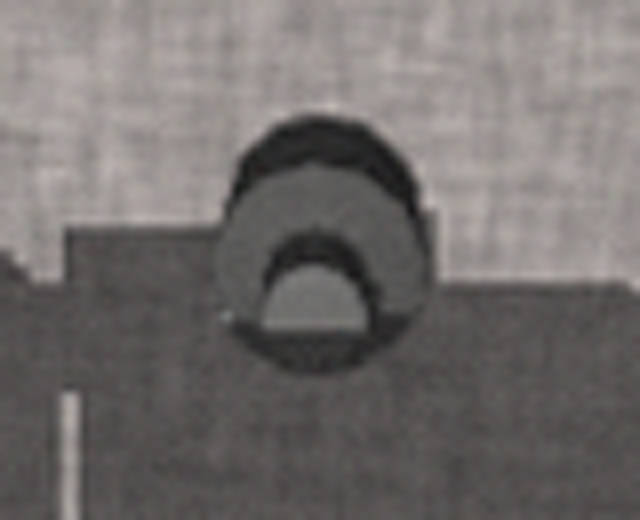

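The set's shoulder circle is centred at (250,184) and its shank at (249,190). Both give the die at about (0.442, −0.250).

```bash
python3 -m jog '[[[0.0068,-0.0046,0.03,0,0,0],[0,0,0.04,0,0,0],[0,0,0.04,0,0,0],[0,0,0.03,0,0,0],[0,0,0.01,0,0,0],[0,0,0,0,0,0]]]'
python3 -m jog '[[[0,0,0,0,0,0],[0,0,0,0,0,0],[0,0,0,0,0,0],[0,0,0,0,0,0],[0,0,0,0,0,0],[0,0,0,0,0,0],[0,0,0,0,0,0]]]' 0.01 20
python3 -c "
from h import *
print(togo([.6429,.1484,.0165]).round(4))"
```

```text
clock: 23.0
tool_pos: [0.4414, -0.2502, 0.0123]
eef_rot: [0.695, 0.719, -0.0, -0.0]
contact_force: [-0.2, 0.5, 0.8]
opening: 0.626
finger_force: 0.0
clock: 23.88
tool_pos: [0.4414, -0.2509, 0.0129]
eef_rot: [0.695, 0.719, -0.0, 0.0]
contact_force: [-0.1, 0.2, 6.8]
opening: 0.289
finger_force: 20.0
[ 0.3924  0.2145 -0.0039]
```

```bash
python3 -m jog '[[[0,0,-0.04,0,0,0],[0,0,-0.04,0,0,0],[0,0,-0.04,0,0,0],[0.035,0.02,0,0,0,0],[0.035,0.02,0,0,0,0],[0.035,0.02,0,0,0,0],[0.035,0.02,0,0,0,0],[0.035,0.02,0,0,0,0],[0.035,0.02,0,0,0,0],[0.035,0.02,0,0,0,0],[0.035,0.02,0,0,0,0],[0.035,0.02,0,0,0,0]]]'
python3 -m jog '[[[0.035,0.02,0,0,0,0],[0.035,0.014,0,0,0,0],[0,0,0,0,0,0],[0,0,0,0,0,0]]]'
python3 -c "
from h import *
print(togo([.6429,.1484,.0170]).round(4))"
```

```text
clock: 25.38
tool_pos: [0.6104, 0.0709, 0.1315]
eef_rot: [0.695, 0.719, -0.001, -0.0]
contact_force: [0.8, -0.1, -0.9]
opening: 0.288
finger_force: 20.0
clock: 25.88
tool_pos: [0.6415, 0.14, 0.1313]
eef_rot: [0.695, 0.719, -0.002, -0.0]
contact_force: [-0.7, -1.5, -0.9]
opening: 0.287
finger_force: 20.0
[0.0086 0.002  0.1142]
```

```bash
python3 -m jog '[[[0.008,0.0015,0.02,0,0,0],[0,0,0.035,0,0,0],[0,0,0.035,0,0,0],[0,0,0.018,0,0,0],[0,0,0.003,0,0,0],[0,0,0,0,0,0],[0,0,0,0,0,0]]]'
python3 -m jog '[[[0,0,0.001,0,0,0],[0,0,0.0007,0,0,0],[0,0,0,0,0,0]]]'
```

```text
clock: 26.75
tool_pos: [0.6443, 0.1497, 0.0224]
eef_rot: [0.695, 0.719, 0.001, 0.0]
contact_force: [1.1, 0.1, -1.6]
opening: 0.286
finger_force: 20.0
clock: 27.12
tool_pos: [0.6434, 0.1492, 0.0195]
eef_rot: [0.695, 0.719, -0.0, -0.0]
contact_force: [-0.5, 0.2, -1.7]
opening: 0.288
finger_force: 20.0
```

```bash
python3 -m jog '[[[0,0,0.001,0,0,0],[0,0,0.0007,0,0,0],[0,0,0,0,0,0]]]'
python3 -m jog '[[[0,0,0.0007,0,0,0],[0,0,0,0,0,0]]]'
```

```text
clock: 27.5
tool_pos: [0.6433, 0.1492, 0.0175]
eef_rot: [0.695, 0.719, -0.0, -0.0]
contact_force: [0.1, 0.6, -0.2]
opening: 0.288
finger_force: 20.0
clock: 27.75
tool_pos: [0.6434, 0.1493, 0.0171]
eef_rot: [0.695, 0.719, -0.0, -0.0]
contact_force: [-0.2, 0.0, -0.4]
opening: 0.285
finger_force: 20.0
```

```bash
python3 -m jog '[[[0,0,0,0,0,0],[0,0,0,0,0,0],[0,0,0,0,0,0],[0,0,0,0,0,0],[0,0,-0.05,0,0,0],[0,0,-0.05,0,0,0],[0,0,-0.045,0,0,0],[0.02,-0.04,0,0,0,0],[0.02,-0.04,0,0,0,0],[0.02,-0.04,0,0,0,0],[0.02,-0.04,0,0,0,0],[0.02,-0.035,0,0,0,0]]]' 0.06
python3 -m jog '[[[0,0,0,0,0,0],[0,0,0,0,0,0],[0,0,0,0,0,0]]]' 0.07
python3 -c "
from h import *
f,K,W=cam('wrist','w5.png');np.savez('w5',K=K,W=W);s=get_state();print(s['tool_pos'],togo([.45,.25,.012]).round(4),w2p(K,W,[.45,.25,.056]))"
```

```text
clock: 29.25
tool_pos: [0.4437, 0.2433, 0.1624]
eef_rot: [0.695, 0.719, -0.0, -0.0]
contact_force: [-0.5, 0.2, 0.4]
opening: 0.678
finger_force: 0.0
clock: 29.62
tool_pos: [0.4465, 0.242, 0.162]
eef_rot: [0.696, 0.718, -0.0, 0.0]
contact_force: [0.4, -0.1, 1.0]
opening: 0.796
finger_force: 0.0
[0.44639749 0.24200291 0.16193295] [0.0079 0.0039 0.1499] [259.20339709 186.04386564]
```

View pics/w5.png

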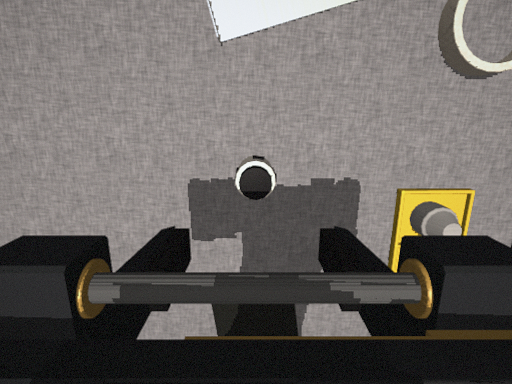

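The stop's collar is at (256,182), so its position is about (0.4473, 0.2533).

```bash
python3 -m jog '[[[0.0112,0.0012,0.03,0,0,0],[0,0,0.04,0,0,0],[0,0,0.04,0,0,0],[0,0,0.03,0,0,0],[0,0,0.01,0,0,0],[0,0,0,0,0,0]]]'
python3 -m jog '[[[0,0,0,0,0,0],[0,0,0,0,0,0],[0,0,0,0,0,0],[0,0,0,0,0,0],[0,0,0,0,0,0],[0,0,0,0,0,0],[0,0,0,0,0,0]]]' 0.02 20
python3 -c "
from h import *
print(togo([.6324,-.0872,.13]).round(4))"
```

```text
clock: 30.42
tool_pos: [0.4463, 0.2539, 0.012]
eef_rot: [0.695, 0.719, -0.0, -0.0]
contact_force: [0.2, -0.1, -0.0]
opening: 0.795
finger_force: 0.0
clock: 31.3
tool_pos: [0.4464, 0.2541, 0.0126]
eef_rot: [0.695, 0.719, 0.0, 0.0]
contact_force: [0.2, -1.2, 6.0]
opening: 0.428
finger_force: 20.0
[-0.3472  0.1747 -0.1173]
```

```bash
python3 -m jog '[[[0,0,-0.04,0,0,0],[0,0,-0.04,0,0,0],[0,0,-0.04,0,0,0],[-0.035,0.0175,0,0,0,0],[-0.035,0.0175,0,0,0,0],[-0.035,0.0175,0,0,0,0],[-0.035,0.0175,0,0,0,0],[-0.035,0.0175,0,0,0,0],[-0.035,0.0175,0,0,0,0],[-0.035,0.0175,0,0,0,0],[-0.035,0.0175,0,0,0,0],[-0.035,0.0175,0,0,0,0]]]'
python3 -m jog '[[[-0.03,0.017,0,0,0,0],[0,0,0,0,0,0],[0,0,0,0,0,0]]]'
python3 -c "
from h import *
print(togo([.6324,-.0872,.0170]).round(4))"
```

```text
clock: 32.8
tool_pos: [0.6137, -0.0569, 0.1314]
eef_rot: [0.695, 0.719, -0.001, -0.001]
contact_force: [-0.2, 0.4, -0.1]
opening: 0.425
finger_force: 20.0
clock: 33.17
tool_pos: [0.631, -0.0839, 0.1316]
eef_rot: [0.695, 0.719, -0.0, -0.001]
contact_force: [-0.2, -0.3, -1.8]
opening: 0.428
finger_force: 20.0
[-0.0034  0.0016  0.1145]
```

```bash
python3 -m jog '[[[-0.003,0.0015,0.02,0,0,0],[0,0,0.035,0,0,0],[0,0,0.035,0,0,0],[0,0,0.018,0,0,0],[0,0,0.004,0,0,0],[0,0,0,0,0,0],[0,0,0,0,0,0]]]'
python3 -m jog '[[[0,0,0.001,0,0,0],[0,0,0.0007,0,0,0],[0,0,0,0,0,0]]]'
```

```text
clock: 34.05
tool_pos: [0.6343, -0.0878, 0.0213]
eef_rot: [0.695, 0.719, 0.0, 0.001]
contact_force: [0.6, 0.5, -1.2]
opening: 0.424
finger_force: 20.0
clock: 34.42
tool_pos: [0.6334, -0.0881, 0.0185]
eef_rot: [0.695, 0.719, -0.0, -0.0]
contact_force: [0.0, -0.2, -1.6]
opening: 0.422
finger_force: 20.0
```

```bash
python3 -m jog '[[[0,0,0.001,0,0,0],[0,0,0.0007,0,0,0],[0,0,0,0,0,0]]]'
```

```text
clock: 34.8
tool_pos: [0.6334, -0.088, 0.0167]
eef_rot: [0.695, 0.719, -0.0, -0.0]
contact_force: [0.3, -0.1, 0.1]
opening: 0.427
finger_force: 20.0
```

Contact. I'll release, back off and look at everything.

```bash
python3 -m jog '[[[0,0,0,0,0,0],[0,0,0,0,0,0],[0,0,0,0,0,0],[0,0,0,0,0,0],[0,0,-0.05,0,0,0],[0,0,-0.05,0,0,0],[0,0,-0.05,0,0,0],[0,-0.045,-0.03,0,0,0],[0,-0.045,-0.03,0,0,0],[0,-0.045,0,0,0,0],[0,-0.045,0,0,0,0],[0,0,0,0,0,0]]]' 0.065
python3 -c "
from h import *
cam('top','t3.png');cam('scene','s3.png')
a=cv2.resize(cv2.imread('pics/t3.png')[140:200,120:340],(800,218),interpolation=cv2.INTER_CUBIC)
b=cv2.resize(cv2.imread('pics/s3.png')[90:290,160:430],(513,380),interpolation=cv2.INTER_CUBIC)
c=np.zeros((600,800,3),np.uint8);c[:218]=a;c[220:600,:513]=b;cv2.imwrite('pics/f.png',c)"
```

```text
clock: 36.3
tool_pos: [0.4497, -0.0948, 0.2268]
eef_rot: [0.695, 0.719, -0.003, -0.001]
contact_force: [0.1, 0.3, 0.5]
opening: 0.742
finger_force: 0.0
```

View pics/f.png

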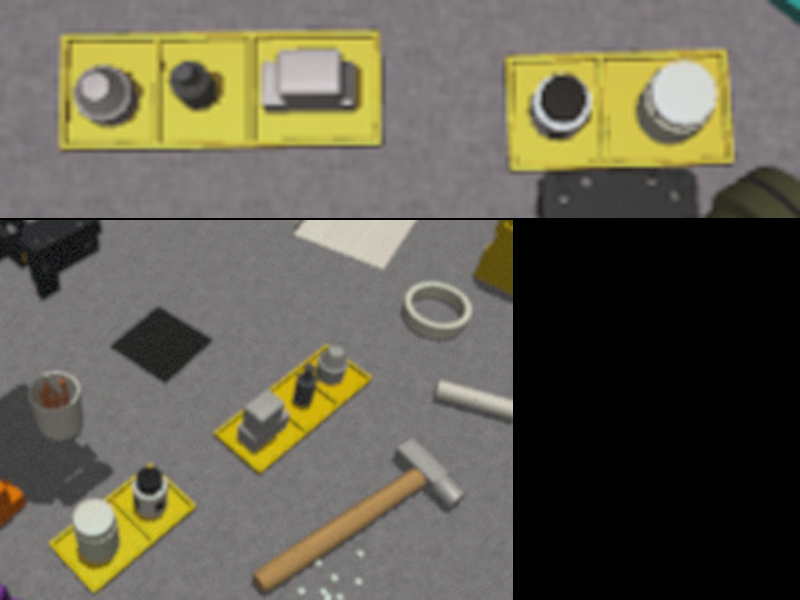

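All the parts stand upright in their bays: chuck, set and bar in the long tray, stop and jar in the short one. The cup and the chuck are where they were.

```bash
python3 -c "
from plant import *
print(finish_job())"
```

```text
the job is handed in; nothing more can be done
None
```

The job is handed in at about 36 s: bar and jar exchanged, rivet set and countersink stop in their bays, all upright in the last pictures, with the chuck and cup left where they were.

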